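Close the dough sheeter's rolls by one turn of the hand wheel

ROBOT

A 6-joint arm with a two-finger parallel gripper is mounted at the origin on the work surface. World frame = base frame: x ahead of the robot, y to its left, z up, the work surface at z = 0. Lengths are in mm, angles in rad, forces in N, time in s.
With the tool pointing down it reaches from about 300 to 775 mm from the base axis. Payload 14.6 kg.
Tool frame: the origin (TCP) lies on the centre line of the jaws, within the pads' length; the fingertips stand 19 mm ahead of it and the grasp point (between the pads) is the TCP (bot.tip_reach is the distance from the TCP to the fingertips, in mm); z points along the fingers, y is the line along which they close (so a half turn about z gives the same grasp; the last joint's range is limited). The gripper opens to 85 mm and grips with 20 to 120 N. Pads are 22 mm wide; open, the fingers measure 114 mm over their backs; the gripper's body (76 mm by 85 mm) begins 54 mm behind the grasp point. The pads swing forward as they close: fully open they stand 13 mm farther back than shut.
Start: joints at [-1.341, 0.3, 1.521, -0, 1.321, -0.067], TCP at [160.847, -525.945, 250.281] pointing down, gripper open.
Joint ranges: [-3.03, 3.03], [-0.79, 2.21], [0.23, 2.52], [-1.04, 4.18], [0, 3.07], [-2.55, 2.55]. Speed limits (rad/s): [2.22, 2.22, 2.57, 3.14, 3.14, 3.14].

INTERFACE

Orientations are given as a unit quaternion [w, x, y, z].
In Python, from rig import bot gives the robot as it stands. Calls block until the motion is done:
- bot.move_to(position, orientation): joint-space move of the TCP to a pose.
- bot.servo_line(position, attitude=None, speed=150, until_force=None): straight line of the TCP; attitude=None keeps the orientation; speed is the mean speed in mm/s. With until_force (N) it stops when the force on the tool has changed by that much, and returns True; else False.
- bot.move_joints(angles): joint-space move.
- bot.move_gripper(opening, grip_force=None): finger opening in mm; grip_force is the grip in N (None keeps the last); returns when the fingers have stopped.
- bot.dwell(seconds).
- bot.ik(position, orientation): joint angles nearest the present ones, or None.
- bot.read_state(): the state.
- bot.read_camera(name): name is "scene" or "top"; returns a dict with "image" (480x640x3 uint8, blue, green, red), "depth" (480x640 float32, mm along the optical axis (not along the pixel's ray), 0 where there is no reading), "fovy" (degrees; the focal length in pixels is half the picture's height over the tangent of half this angle, whatever the lens; pixels are square), "cx", "cy" (the principal point, pixels), "eye" and "attitude" of the camera in the world. Camera axes: x right, y down, z forward; pixel columns grow to the right and rows downward; lengths in mm; the calibration is good to about 2 mm. A picture is of the moment at which its call begins.
A pose or a line that the arm cannot do raises bot.MotionError and nothing moves.
- bot.finish_job(): hands the job in; it is judged then, once.
The state is a dict: "clock": time; "joint_positions": joint angles; "qvel": joint speeds; "effort": joint torques, N m; "ee_pos": TCP position; "tool_rot": TCP orientation; "ft_force": force on the tool from outside, world axes, zero at the start; "moment": the same for the moment, N m; "grip_width": finger opening in mm; "grip_force": force on a finger pad.
Only numpy, scipy, OpenCV 4.12 (cv2) and the standard library are available. Lean on these libraries where they do the work, as an engineer would, in place of code of your own. Each camera call takes 0.05 s, during which the arm holds its last target. There are 200 camera calls.

TASK

Set the bench dough sheeter for its next pass: with your fingertips, push the hand wheel on top of the machine round by its upright handle through exactly one full turn, clockwise as seen from above, so that the handle ends where it started and the rolls have closed by one turn of the screw. Only push the handle, never take it between the fingers, and finish with the hand clear of everything. Leave the drive crank on the machine's side and the things lying around where they are.

Things in the scene. Friction and masses are not known exactly. Their poses are not given: they have to be found in the camera images.
- sheeter: White bench dough sheeter, fixed, level: two steel rolls along its y axis, steel feed boards on its x sides (285 mm wide, tops at 105 mm, reaching 187 mm from the middle), white crossbeam above (150 mm in x, 380 mm in y, top at 208 mm), drive crank on its -y side. Origin: centre of its underside, on the counter, straight below the hand wheel's axis; z up.
- wheel_centre (a point): Top centre of the hand wheel's hub, on the wheel's upright axis, 246 mm above the counter. Level aluminium wheel on top of the sheeter: three spokes, round rim 156 mm in diameter outside, 16 mm thick, rim top at 240 mm. Only the wheel's own handle stands higher than this point.
- wheel_handle: Upright black handle on the hand wheel's rim at the end of a spoke: slightly barrel-shaped sleeve, 60 mm high, 25 mm in diameter in the middle (21 mm at its ends), its axis 70 mm from the wheel's axis, spinning freely on its own pin. Origin: its middle, on its axis, 272 mm above the counter; its top is at 302 mm, its foot at 242 mm.
- gap_wheel (a joint): Angle of the hand wheel, rad. At 0 the handle is on the sheeter's -x side of the axis; grows clockwise seen from above, lowering the upper roll 4 mm a turn. Starts between -1.4 and 1.4; free travel -2.0 to 15.7. Turns stiffly (about 5 N at the handle) and stays where it is left, no springing back or coasting.
- crank_handle (a point): Middle of the black grip of the drive crank (not to be touched): 75 mm long, 25 mm in diameter, lying level along the sheeter's y axis, outside the machine's -y side, on a flat steel arm 90 mm long.
- flour_dredger: Loose steel flour shaker, round, 72 mm in diameter and 116 mm high, standing on the counter at the sheeter's +y side. Origin: centre of its underside.
- pastry_ring: Loose thin steel ring cutter, 80 mm in diameter and 45 mm high, lying on the sheeter's feed board on the -x side. Origin: centre of its underside.
- bench_brush: Loose wooden bench brush, 250 mm long (along its x), 42 mm wide, 40 mm high, lying on the counter by the sheeter. Origin: near the middle of its length, at its underside.

How it is judged (in metres and radians):
On the way, in this order (a step that is already met when the one before it is completed fails the run):
1. the wheel is pushed clockwise by its handle through the first quarter (contact force between the fingers and wheel_handle above 0.5 N and value of joint gap_wheel above -0.2 rad and distance of wheel_handle from where it was at the start of the episode above 0.085 m).
2. the handle is pushed past the far side of its circle, half a turn on (contact force between the fingers and wheel_handle above 0.5 N and value of joint gap_wheel above 1 rad and distance of wheel_handle from where it was at the start of the episode above 0.13 m).
At the end, for the whole second after the job is handed in: The hand wheel stands still one full turn clockwise of where it started, within 10 degrees (its handle within 12.2 mm of its starting place); the crank and the loose things are within 20 mm of where they were (distance of wheel_handle from where it was at the start of the episode below 0.0122 m and value of joint gap_wheel between 4.6 and 8 rad and velocity of joint gap_wheel between -0.05 and 0.05 rad/s and distance of each of flour_dredger, pastry_ring, bench_brush, crank_handle from where it was at the start of the episode below 0.02 m); the robot touches nothing.
It fails at once if the handle was taken between the fingers instead of being pushed (horizontal distance between the grasp point and wheel_handle below 0.014 m and z of the grasp point in the frame of sheeter below 0.302 m).
It fails at once if the wheel was turned far past one turn (value of joint gap_wheel above 8.4 rad).
It fails at once if the wheel was turned the wrong way (value of joint gap_wheel below -1.8 rad).
It fails at once if the drive crank was moved (distance of crank_handle from where it was at the start of the episode above 0.03 m).
It fails at once if a bystander was lifted, pushed away or knocked over (distance of any of flour_dredger, pastry_ring, bench_brush from where it was at the start of the episode above 0.03 m or angle between flour_dredger's own z axis and vertical above 0.5 rad).
It also fails if it takes over 48 s, if anything falls off the work surface, if the arm or the gripper's body presses on something with over 40 N, if the wrist force passes 120 N, or if a joint passes its speed limit or range.

## Working session

There is one attempt and no reset: what is moved stays moved. The work goes in short steps, each a Python script; the robot and the scene stay as the last script left them, time stands still between calls to the robot, and variables do not carry over. Pictures are saved under pics/ and viewed, at most 10 in all, crops included, and the job is handed in when it is done.

```bash
mkdir -p pics; cat > h.py <<'E'
import numpy as np, cv2
from scipy.spatial.transform import Rotation as R
from rig import bot
def cam(n):
    c=bot.read_camera(n); d=c["depth"]; f=240/np.tan(np.radians(c["fovy"])/2)
    v,u=np.mgrid[0:480,0:640]
    P=np.stack([(u-c["cx"])*d/f,(v-c["cy"])*d/f,d],-1)
    q=np.array(c["attitude"])
    M=R.from_quat(q[[1,2,3,0]]).as_matrix() if q.size==4 else q.reshape(3,3)
    W=P@M.T+np.array(c["eye"]); W[d==0]=np.nan
    return c["image"],W,c
E
python3 - <<'E'
from h import *
for n in("scene","top"):
    i,W,c=cam(n); cv2.imwrite(f"pics/{n}.png",i); np.save(n+".npy",W); print(n,c["eye"],c["attitude"],c["fovy"],c["cx"],c["cy"])
    z=W[...,2]
    for lo,hi in((292,306),(234,250),(200,214),(100,120)):
        m=(z>lo)&(z<hi); print(lo,m.sum(),np.nanmedian(W[m],0) if m.any() else 0)
E
```

```text
scene [920.80495501 851.70695512 948.22064039] [-0.10659774  0.22430693  0.87406107 -0.41754111] 48.84619353166554 324.2339740976823 240.0791580718075
292 2663 [ 99.85522186 -15.54669874 301.00828832]
234 2880 [452.77017047 -55.03719487 239.63004718]
200 6675 [515.0930718   13.38970721 205.62452154]
100 8142 [598.47431499 -44.91385522 103.43207436]
top [ 2.55095688e+02 -5.07379786e-01  1.35452060e+03] [-0.07337712  0.70602547 -0.70096259  0.06924798] 44.925925247614465 314.9099689930964 234.85540072209332
292 978 [ 62.75636124   1.52048429 302.67930913]
234 2458 [513.711745   -38.32707365 240.05261419]
200 10385 [511.64647603 -49.5790482  208.79220309]
100 14195 [448.81675476 -66.31895421 106.14868382]
```

View pics/top.png

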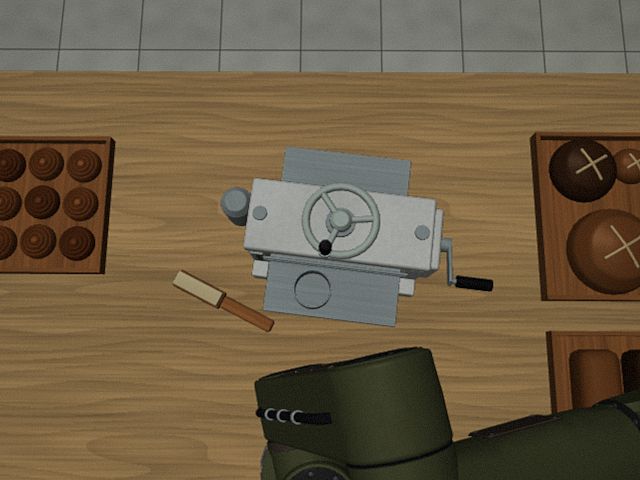

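View pics/scene.png

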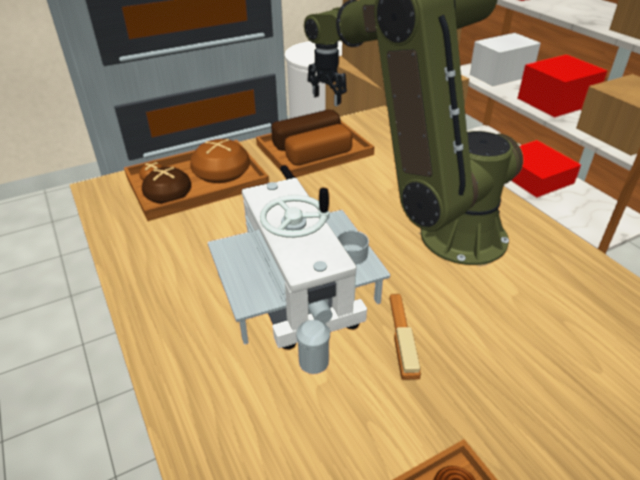

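The top view shows the wheel hub at about (341,220) and the handle top at about (325,247), on the robot side. Clockwise takes it to image left (+y), then +x, then back on the -y side. The area above the wheel is clear. Next I'll measure it.

```bash
cat >> h.py <<'E'
def measure(W):
    z=W[...,2]; near=np.hypot(W[...,0]-513,W[...,1]+45)<130
    m=near&(z>236)&(z<243); p=W[m]
    from scipy.optimize import least_squares
    # rim: mean of annulus 62..78 mm
    r=least_squares(lambda c:np.clip(np.abs(np.hypot(p[:,0]-c[0],p[:,1]-c[1])-70),0,25),[513,-45],loss="soft_l1",f_scale=5).x
    h=W[near&(z>296)&(z<308)]
    hub=W[near&(z>244.5)&(z<250)&(np.hypot(W[...,0]-r[0],W[...,1]-r[1])<30)]
    return r,np.median(h,0),len(h),np.median(hub,0)
E
python3 - <<'E'
from h import *
print(bot.tip_reach, bot.read_state()["tool_rot"])
for n in("top","scene"):
    W=np.load(n+".npy"); r,h,k,hub=measure(W); d=h[:2]-r; print(n,r,h,k,hub,"rad",np.hypot(*d),"ang",np.degrees(np.arctan2(d[1],d[0])))
    if n=="top": print(W[220,341],W[247,325])
W=np.load("top.npy");z=W[...,2]
m=(abs(z-208)<2.5)&(np.hypot(W[...,0]-513,W[...,1]+45)<260)
print(cv2.minAreaRect(W[m][:,:2].astype(np.float32)))
E
```

```text
19.0 [-5.09210345e-04  9.89008722e-01  1.47856307e-01 -4.07586984e-05]
top [514.07469007 -42.50928444] [451.70791854 -12.18885365 302.84691111] 111 [515.95198252 -43.93886484 246.82023513] rad 69.3465407532159 ang 154.072683348132
[511.91271557 -43.95466712 247.20801437] [447.34476427 -12.22289179 305.32100353]
scene [513.73814646 -38.05126656] [451.89037874  -5.85711487 298.99062159] 46 [509.69764348 -38.58536328 244.84861718] rad 69.72524489362301 ang 152.50128163425893
((514.8004760742188, -42.636962890625), (378.6355895996094, 149.8296356201172), 83.34822082519531)
```

```bash
cat >> h.py <<'E'
C=np.array([514.2,-42.0]); Q=[0,1,0,0]; A0=154.0
def at(deg,z,r=70): a=np.radians(deg); return [C[0]+r*np.cos(a),C[1]+r*np.sin(a),z]
Z=275
def arc(a,b,step=12,speed=60):
    for d in np.linspace(a,b,int(np.ceil(abs(b-a)/step))+1)[1:]:
        bot.servo_line(at(d,Z),speed=speed)
        s=bot.read_state(); print(round(d),np.round(s["ft_force"],1),round(s["clock"],1))
E
python3 - <<'E'
from h import *
print([None if (q:=bot.ik(at(d,Z),Q)) is None else np.round(q,2)[[0,4,5]] for d in (192,90,0,-90,-180)])
bot.move_gripper(0)
p=bot.read_state()["ee_pos"]; bot.servo_line([p[0],p[1],420],speed=250)
bot.move_to(at(A0+40,400),Q)
s=bot.read_state(); print(s["ee_pos"],s["joint_positions"],s["grip_width"])
print(bot.servo_line(at(A0+40,Z),speed=100,until_force=8), bot.read_state()["ee_pos"])
arc(A0+40,A0-50)
E
```

```text
[array([-0.21,  1.34,  1.36]), array([-0.02,  1.35,  1.55]), array([-0.13,  1.4 ,  1.44]), array([-0.28,  1.36,  1.29]), array([-0.18,  1.34,  1.39])]
[446.29026358 -59.45787294 399.91082967] [-2.13794108e-01 -3.59033698e-04  1.52384144e+00 -6.72547074e-05
  1.61827252e+00  1.35762437e+00] -0.30896182275451467
False [446.4567885  -58.98417439 275.51356994]
183 [ 0.6 -0.2  5.2] 5.4
172 [-0.6 -0.3  9.8] 5.8
160 [-2.  -0.6  9.1] 6.2
149 [-0.6  0.4  5.3] 6.6
138 [-0.5  0.5  0.9] 6.9
126 [-0.  -0.4 -0.4] 7.3
115 [-0.3  0.9 -0.6] 7.7
104 [ 0.   0.2 -0.5] 8.1
```

```bash
python3 - <<'E'
from h import *
s=bot.read_state(); print(s["ee_pos"],s["grip_width"],s["clock"])
i,W,c=cam("scene"); a=cv2.resize(i[130:290,220:400],(720,640))[:600]; cv2.imwrite("pics/s2.png",a)
i,W,c=cam("top"); cv2.imwrite("pics/t2.png",cv2.resize(i[140:300,220:440],(792,576)))
E
```

```text
[497.32327166  25.83799176 275.0053372 ] 0.08412296437482393 8.0667
```

View pics/s2.png

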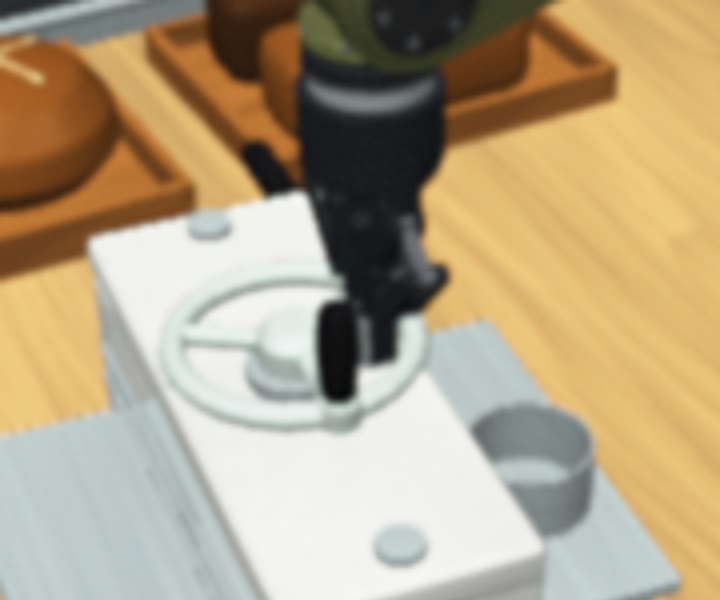

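View pics/t2.png

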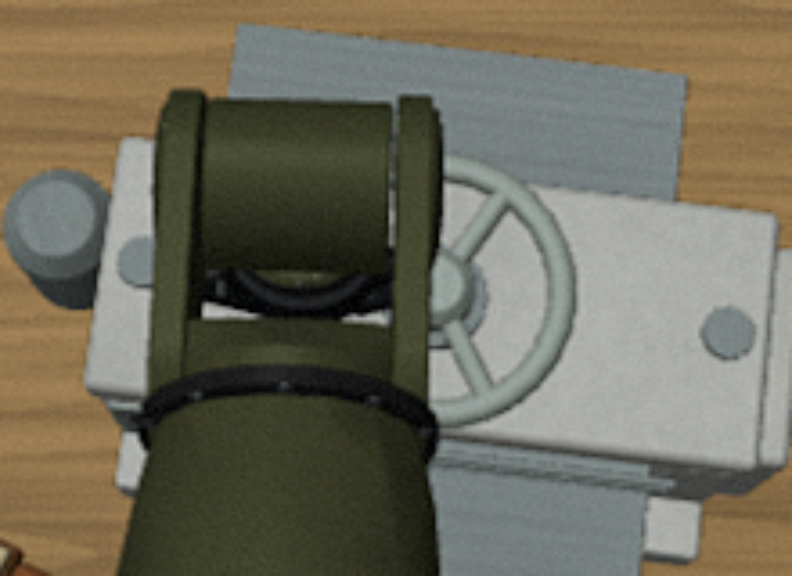

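The crop shows the handle at about (338,350), being pushed by the closed fingertips at about (380,350). The visible spokes in the top view put the handle at roughly 82°, about 22° ahead of the TCP. The push is working, so I'll carry on and stop short of the end.

```bash
python3 - <<'E'
from h import *
arc(104,-174)
# back off counter-clockwise, then up and aside
bot.servo_line(at(-160,Z),speed=60); bot.servo_line(at(-160,420),speed=200)
bot.move_to([400,-330,420],Q)
i,W,c=cam("top"); cv2.imwrite("pics/t3.png",i); r,h,k,hub=measure(W); d=h[:2]-r
print(r,h,k,np.degrees(np.arctan2(d[1],d[0])),bot.read_state()["clock"])
E
```

```text
92 [-0.6 -0.7  0.1] 8.6
81 [ 0.4  0.8 -0.6] 8.9
69 [-0.5 -0.5  0.2] 9.3
58 [-0.5 -0.6 -0.5] 9.7
46 [-2.9  0.1  7.3] 10.1
34 [-0.4  0.6  6.7] 10.5
23 [-0.2  0.8  7.3] 10.8
11 [-0.1  0.1  4.8] 11.2
0 [-0.4  2.3  4.8] 11.6
-12 [ 0.8 -0.6  6.5] 12.0
-23 [ 2.7 -0.1  6.3] 12.4
-35 [1.1 0.8 1.6] 12.8
-47 [-0.3  0.2  0.1] 13.2
-58 [-0.1  0.8  0.3] 13.5
-70 [-0.3  1.2  0.1] 13.9
-81 [0.1 0.3 0.3] 14.3
-93 [-0.1 -0.3 -0.2] 14.7
-104 [0.1 0.1 0.6] 15.1
-116 [ 1.1 -0.1 -0.3] 15.4
-128 [-0.1 -1.8  6.5] 15.8
-139 [ 1.8 -2.3  9.5] 16.2
-151 [-0.1  0.9 10.7] 16.6
-162 [0.1 0.2 8.5] 17.0
-174 [-0.3  0.6  6.2] 17.4
[513.93286579 -42.40502754] [450.58722412 -14.99699804 302.0300804 ] 112 156.6031064257497 19.7667
```

View pics/t3.png

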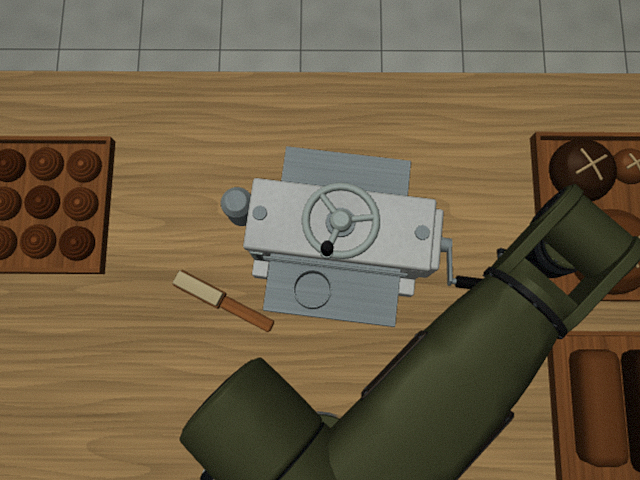

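The handle is back at (326,247), about 2.5° (3 mm) short of its start and well within tolerance. The crank, ring, brush and shaker look unmoved, and the hand is clear.

```bash
python3 -c "
from rig import bot
bot.dwell(0.3); print(bot.finish_job())"
```

```text
the job is handed in; nothing more can be done
None
```

I pushed the hand wheel one full clockwise turn by its handle, and the camera puts the handle about 3 mm (2.5°) short of its start, inside the 12.2 mm tolerance. The hand is clear, nothing else looked moved in the last picture, and the job is handed in, though no verdict came back.

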